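# Pack two amplifier modules in the transport tray and lock them with the wedge

## Task

Pack the repaired amplifier modules for transport: lower each of the two modules gently, not dropped, into the tray nest that its outline matches, flat on the tray floor. Then push the orange wedge straight down into the gap left at the open end of the row, centred across the tray, until it is driven home and holds the row tight against the red end stop. Let go of everything, and leave the spare supply brick, tin, bottle, screwdriver and soldering torch where they are.

Things in the scene. Friction and masses are not known exactly. Their poses are not given: they have to be found in the camera images.
- tray: Fixed black tray 135 (x) x 190 (y) x 38 mm high; origin under its centre. Walls 10, floor 6 mm thick; inside 115 x 169.6 mm. The row runs along y: red end stop at -y (inner face y -84.8), wedge gap at the +y wall (inner face +84.8). With the row tight the gap is 29.6 mm wide, centre y +70; slack between modules narrows it. Slippery plastic (friction 0.25): the wedge can shove modules along.
- nestA: Fixed white keys for module A: one on each long tray wall, 20 (x) x 22 (y) mm, 32 mm high, reaching in to x +-37.5, spanning y -9 to +13; they enter A's notches. Origin: on the tray floor, where the middle of A's underside is when the row is tight (tray y -49.8 or +20.2: the two nests may be either way round). Axes parallel to the tray's.
- nestB: Four fixed white keys for module B on the long tray walls, 20 mm (x), 32 mm high, reaching in to x +-37.5, at y -30 to -16 and +20 to +31, leaving a 36 mm slot for B's tabs. Origin: on the tray floor, where the middle of B's underside is when the row is tight (tray y -49.8 or +20.2). Axes parallel to the tray's.
- modA_c (a point): Module A, loose finned heat sink, 0.3 to 0.56 kg, 80 mm high; point at its centre, 40 mm up. Dark base 110 (x) x 70 (y) x 32 mm with a notch 20 deep, 34 wide in the middle of each short side (H outline); on it an aluminium fin block 80 (x) x 34 (y), 32 to 80 mm up: grip across y. Half a turn is the same. In the nest its axes lie along the nest's, 2.5 mm clearance per side in x.
- modB_c (a point): Module B, loose transformer, 0.3 to 0.63 kg, 80 mm high; point at its centre, 40 mm up. Blue base 70 x 70 x 32 mm with a 24 mm wide (y) tab on each side to x +-55 (plus outline), a 14 mm high capacitor on each tab; on it a copper and steel block 60 (x) x 40 (y), 32 to 80 mm up: grip across y. Half a turn is the same. In the nest its axes lie along the nest's, 2.5 mm clearance per side in x.
- wedge_c (a point): Loose orange wedge standing upright, 100 mm high, 0.1 to 0.2 kg; point at its centre, 50 mm up. 80 mm long (x); thickness (y) grows evenly on both sides from 20 at the foot to 40 at 60 mm up; above, a grip block 40 (x) x 24 (y), 60 to 100 mm up. Half a turn is the same. Driven in with its x along the tray's, it locks the row with its foot about 4 mm above the tray floor; takes 5 to 20 N.
- spare_c (a point): Bystander: loose black power supply brick 100 x 60 x 34 mm with a white top plate; this point is its centre. It belongs in no nest.
- tin: Bystander: loose round steel solder tin, 58 mm diameter, 22 mm high; origin under its centre.
- flux: Bystander: loose amber flux bottle, 44 mm diameter, 105 mm high; origin under its centre.
- driver: Bystander: loose red screwdriver, 190 mm long, lying along its x axis.
- torch: Bystander: loose silver and black soldering torch, about 230 mm long, 24 mm thick, lying along its x axis.
- clampstand: Fixed board-clamp stand: foot 70 mm diameter, thin post and a 110 mm cross arm along its y, 190 mm high in all; origin under its foot. An obstacle. More fixed equipment, all lower than 190 mm: a blue amplifier case (170 x 340 x 85 mm) along the back, front 0.77 m ahead of the robot; the rest over 0.75 m ahead or 0.41 m aside.

How it is judged:
By the outcome, as a careful person would: the job done as asked, in the order asked, and still so for the second after the job is handed in, with the robot touching nothing.
It also fails if it takes over 72 s, if anything falls off the work surface, if the arm or the gripper's body presses on something with over 40 N, if the wrist force passes 120 N, or if a joint passes its speed limit or range.

## Robot

A 6-joint arm with a two-finger parallel gripper is mounted at the origin on the work surface. World frame = base frame: x ahead of the robot, y to its left, z up, the work surface at z = 0. Lengths are in mm, angles in rad, forces in N, time in s.
With the tool pointing down it reaches from about 300 to 775 mm from the base axis. Payload 14.6 kg.
Tool frame: the origin (TCP) lies on the centre line of the jaws, within the pads' length; the fingertips stand 19 mm ahead of it and the grasp point (between the pads) is the TCP (bot.tip_reach is the distance from the TCP to the fingertips, in mm); y points along the fingers, x is the direction in which the jaws open and shut, and the axes are right-handed (so a half turn about y gives the same grasp; the last joint's range is limited). The gripper opens to 85 mm and grips with 20 to 120 N. Pads are 22 mm wide; open, the fingers measure 114 mm over their backs; the gripper's body (76 mm by 85 mm) begins 54 mm behind the grasp point. The pads swing forward as they close: fully open they stand 13 mm farther back than shut.
Start: joints at [1.062, 0.3, 1.521, -0, 1.321, -0.067], TCP at [235.158, 497.182, 250.281] pointing down, gripper open.
Joint ranges: [-3.03, 3.03], [-0.79, 2.21], [0.23, 2.52], [-1.04, 4.18], [0, 3.07], [-2.55, 2.55]. Speed limits (rad/s): [2.22, 2.22, 2.57, 3.14, 3.14, 3.14].

## Interface

Orientations are given as a unit quaternion [w, x, y, z].
In Python, from rig import bot gives the robot as it stands. Calls block until the motion is done:
- bot.move_to(position, orientation): joint-space move of the TCP to a pose.
- bot.servo_line(position, attitude=None, speed=150, until_force=None): straight line of the TCP; attitude=None keeps the orientation; speed is the mean speed in mm/s. With until_force (N) it stops when the force on the tool has changed by that much, and returns True; else False.
- bot.move_joints(angles): joint-space move.
- bot.move_gripper(opening, grip_force=None): finger opening in mm; grip_force is the grip in N (None keeps the last); returns when the fingers have stopped.
- bot.dwell(seconds).
- bot.ik(position, orientation): joint angles nearest the present ones, or None.
- bot.read_state(): the state.
- bot.read_camera(name): name is "side" or "top" or "wrist"; returns a dict with "image" (384x512x3 uint8, blue, green, red), "depth" (384x512 float32, mm along the optical axis (not along the pixel's ray), 0 where there is no reading), "fovy" (degrees; the focal length in pixels is half the picture's height over the tangent of half this angle, whatever the lens; pixels are square), "cx", "cy" (the principal point, pixels), "k1" (the pictures are not rectified: a ray, as slopes to the right and down, at radius r is drawn at 1 + k1 r^2 times it, then the intrinsics apply), "eye" and "attitude" of the camera in the world; the wrist camera has in their place "mount" (4x4, takes a point from camera to tool coordinates, whose origin is the TCP and whose axes are the tool frame's). Camera axes: x right, y down, z forward; pixel columns grow to the right and rows downward; lengths in mm; the calibration is good to about 2 mm. A picture is of the moment at which its call begins: read the wrist's pose just before it.
A pose or a line that the arm cannot do raises bot.MotionError and nothing moves.
- bot.finish_job(): hands the job in, once; it reports no verdict.
The state is a dict: "clock": time; "joint_positions": joint angles; "qvel": joint speeds; "effort": joint torques, N m; "ee_pos": TCP position; "tool_rot": TCP orientation; "ft_force": force on the tool from outside, world axes, zero at the start; "moment": the same for the moment, N m; "grip_width": finger opening in mm.
Only numpy, scipy, OpenCV 4.12 (cv2) and the standard library are available. Lean on these libraries where they do the work, as an engineer would, in place of code of your own. Each camera call takes 0.05 s, during which the arm holds its last target. There are 200 camera calls.

## Working session

There is one attempt and no reset: what is moved stays moved. The work goes in short steps, each a Python script; the robot and the scene stay as the last script left them, time stands still between calls to the robot, and variables do not carry over. Pictures are saved under pics/ and viewed, about 8 in all and at most 12, crops included, and the job is handed in when it is done.

```bash
ls; mkdir -p pics; cat > h.py <<'E'
import numpy as np, cv2
from rig import bot
from scipy.spatial.transform import Rotation as R
def rot(q): return R.from_quat([q[1],q[2],q[3],q[0]]).as_matrix()
def cam(name):
    s=bot.read_state(); c=bot.read_camera(name)
    f=192/np.tan(np.radians(c["fovy"])/2)
    if "mount" in c:
        T=np.eye(4);T[:3,:3]=rot(s["tool_rot"]);T[:3,3]=s["ee_pos"]; T=T@np.array(c["mount"])
        c["R"]=T[:3,:3];c["t"]=T[:3,3]
    else:
        a=np.array(c["attitude"],float); c["R"]=rot(a) if a.size==4 else a.reshape(3,3); c["t"]=np.array(c["eye"],float)
    c["K"]=np.array([[f,0,c["cx"]],[0,f,c["cy"]],[0,0,1.]]);c["D"]=np.array([c["k1"],0,0,0,0.])
    return c
def rays(c,uv):
    p=cv2.undistortPoints(np.array(uv,float).reshape(-1,1,2),c["K"],c["D"]).reshape(-1,2)
    return np.c_[p,np.ones(len(p))]@c["R"].T
def onplane(c,uv,z):
    d=rays(c,uv); return c["t"]+d*((z-c["t"][2])/d[:,2])[:,None]
def cloud(c):
    v,u=np.mgrid[0:384,0:512]; d=rays(c,np.c_[u.ravel(),v.ravel()])
    return (c["t"]+d*c["depth"].reshape(-1,1)).reshape(384,512,3)
E
python3 - <<'E'
from h import *
import pickle
for n in ("top","side","wrist"):
    c=cam(n); cv2.imwrite(f"pics/{n}0.png",c["image"]); pickle.dump(c,open(n+"0.pkl","wb"))
    print(n,c["t"].round(),c["R"].round(2).tolist(),c["fovy"],c["k1"],c["cx"],c["cy"],(c["depth"]>0).mean())
print(bot.read_state())
E
```

```text
pics
top [ 333.  -93. 1318.] [[-0.01, -0.99, 0.16], [-1.0, 0.01, -0.01], [0.01, -0.16, -0.99]] 45.3528985108382 -0.16058370954022302 255.2973018864662 187.54910276972518 0.995941162109375
side [297. 991. 936.] [[-0.98, -0.14, 0.16], [-0.21, 0.61, -0.77], [0.01, -0.78, -0.62]] 47.08388371859074 -0.0034611637689279952 251.58645111519922 184.0416084013611 0.9959513346354166
wrist [171. 528. 374.] [[0.43, 0.87, 0.26], [0.9, -0.41, -0.12], [-0.0, 0.28, -0.96]] 62.80659626595685 -0.011765943587119947 255.7835565365804 193.28913878270316 0.9960123697916666
{'clock': 0.15, 'joint_positions': array([ 1.06242226e+00,  3.00346924e-01,  1.52147498e+00,  2.83392156e-05,
        1.32069633e+00, -6.66138892e-02]), 'qvel': array([-0.00134221, -0.00283347, -0.00460631,  0.000343  , -0.00027765,
        0.00068614]), 'effort': array([ 1.79777417e-03, -5.43668246e+01, -3.61887181e+01, -3.70387113e-05,
        3.14495381e-03,  4.72768227e-05]), 'ee_pos': array([235.06141845, 497.04633455, 249.83431082]), 'tool_rot': array([-0.59725022,  0.59754573,  0.37801401, -0.3785983 ]), 'ft_force': array([-1.00979439, -0.25647656,  0.47825211]), 'moment': array([0.01856406, 0.02030703, 0.01259634]), 'grip_width': 85.48600682487617}
```

View pics/top0.png

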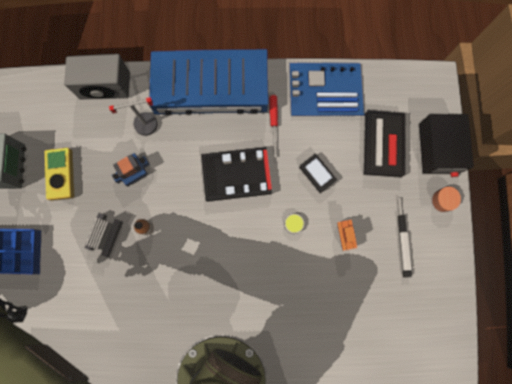

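View pics/side0.png

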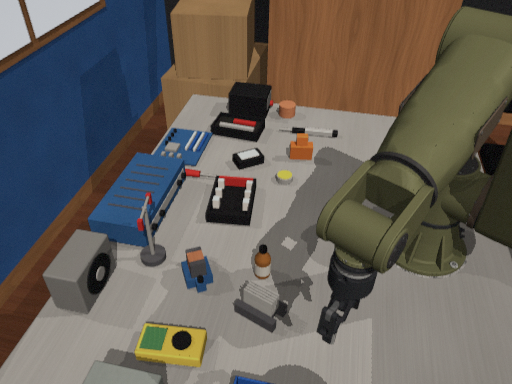

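```bash
python3 - <<'E'
from h import *
import pickle
c=pickle.load(open("top0.pkl","rb")); P=cloud(c)
im=c["image"]
def reg(name,u0,u1,v0,v1,z0,z1):
    S=P[v0:v1,u0:u1].reshape(-1,3); S=S[(S[:,2]>z0)&(S[:,2]<z1)]
    r=cv2.minAreaRect(S[:,:2].astype(np.float32)); print(name,len(S),np.round(r[0],1),np.round(r[1],1),round(r[2],1),"z",np.percentile(S[:,2],[10,50,90]).round(1))
reg("tray",195,280,140,210,25,60)
reg("A top",80,130,205,265,65,100)
reg("B top",108,160,145,190,65,100)
reg("flux",130,155,215,240,60,130)
reg("wedge top",330,365,210,260,85,120); reg("wedge",330,365,210,260,30,120)
reg("tin",280,308,210,236,12,40); reg("spare",295,340,145,195,20,50)
reg("stand",105,165,90,135,100,220)
q=P[300:,:]; 
a=cv2.resize(im[140:210,195:280],None,fx=6,fy=6,interpolation=2)
b=cv2.resize(im[140:265,80:160],(269,420),interpolation=2)
cv2.imwrite("pics/m1.png",np.hstack([a,b]))
E
```

```text
tray 1098 [583.1 -48.4] [137.3 190.2] 6.1 z [32.3 36.8 40.4]
A top 403 [411.6 333.8] [37.5 82. ] 69.4 z [68.9 77.  81.4]
B top 330 [601.7 260.6] [42.7 59.8] 31.6 z [74.1 78.7 82. ]
flux 189 [431.5 211.1] [39.8 40.6] 56.1 z [ 65.4  75.2 104.7]
wedge top 149 [ 400.5 -353.6] [40.6 25. ] 11.4 z [ 94.   98.5 101.5]
wedge 431 [ 401.8 -353.8] [78.4 41.2] 10.5 z [57.8 62.7 99.7]
tin 327 [ 437.8 -212.3] [54.4 57.2] 0.3 z [18.4 22.1 25.4]
spare 729 [ 583.2 -284.7] [100.   61.3] 37.1 z [30.  34.4 38.3]
stand 250 [740.5 223.6] [ 16.2 112.2] 10.4 z [140.2 185.1 190.1]
```

View pics/m1.png

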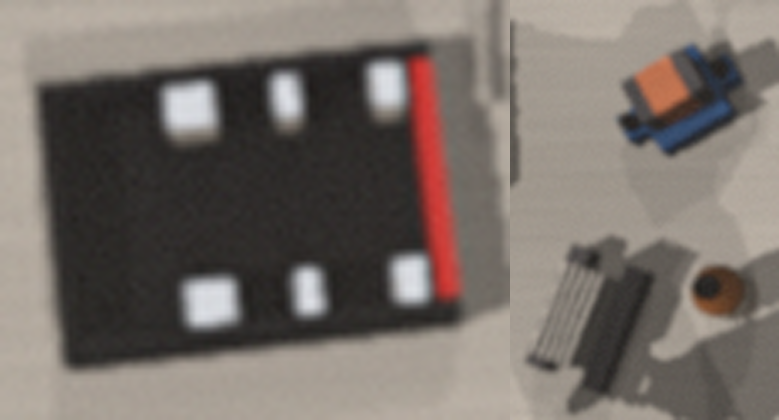

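```bash
cat >> h.py <<'E'
def quat(deg):
    a=np.radians(deg); x=np.array([np.cos(a),np.sin(a),0]); y=np.array([0,0,-1.])
    q=R.from_matrix(np.c_[x,y,np.cross(x,y)]).as_quat(); return [q[3],q[0],q[1],q[2]]
E
python3 - <<'E'
from h import *
import pickle
s=bot.read_state(); print(rot(s["tool_rot"]).round(2).tolist()); print(np.round(bot.read_camera("wrist")["mount"],3).tolist())
for n,p,a in [("A",(412,334),69.4),("B",(602,261),31.6),("W",(401,-354),11.4),("tray",(583,-48),96.1),("traylook",(583,-48),96.1),("trayW",(576,20),6.1)]:
    for h in (0,-180,180):
      for z in (60,250):
        j=bot.ik([*p,z],quat(a+h)); print(n,h,z,None if j is None else np.round(j,2))
cv2.imwrite("pics/w0.png",pickle.load(open("wrist0.pkl","rb"))["image"])
E
```

```text
[[0.43, -0.0, -0.9], [0.9, -0.0, 0.43], [-0.0, -1.0, 0.0]]
[[1.0, 0.0, 0.001, 0.405], [-0.001, -0.283, 0.959, -123.774], [0.0, -0.959, -0.283, 71.061], [0.0, 0.0, 0.0, 1.0]]
A 0 60 [ 0.61  0.5   1.74 -0.    0.91 -0.6 ]
A 0 250 [ 0.61  0.26  1.58 -0.    1.31 -0.6 ]
A -180 60 [ 0.61  0.5   1.74 -0.    0.91  2.54]
A -180 250 [ 0.61  0.26  1.58 -0.    1.31  2.54]
A 180 60 [ 0.61  0.5   1.74 -0.    0.91  2.54]
A 180 250 [ 0.61  0.26  1.58 -0.    1.31  2.54]
B 0 60 [ 0.35  0.73  1.34 -0.    1.07 -0.2 ]
B 0 250 [ 0.35  0.54  1.18 -0.    1.42 -0.2 ]
B -180 60 None
B -180 250 None
B 180 60 None
B 180 250 None
W 0 60 [-0.79  0.5   1.73 -0.    0.91 -0.99]
W 0 250 [-0.79  0.27  1.56 -0.    1.31 -0.99]
W -180 60 [-0.79  0.5   1.73 -0.    0.91  2.15]
W -180 250 [-0.79  0.27  1.56  0.    1.31  2.15]
W 180 60 [-0.79  0.5   1.73 -0.    0.91  2.15]
W 180 250 [-0.79  0.27  1.56 -0.    1.31  2.15]
tray 0 60 [-0.14  0.6   1.58 -0.    0.97 -1.82]
tray 0 250 [-0.14  0.38  1.42 -0.    1.35 -1.82]
tray -180 60 [-0.14  0.6   1.58 -0.    0.97  1.32]
tray -180 250 [-0.14  0.38  1.42 -0.    1.35  1.32]
tray 180 60 [-0.14  0.6   1.58 -0.    0.97  1.32]
tray 180 250 [-0.14  0.38  1.42 -0.    1.35  1.32]
traylook 0 60 [-0.14  0.6   1.58 -0.    0.97 -1.82]
traylook 0 250 [-0.14  0.38  1.42 -0.    1.35 -1.82]
traylook -180 60 [-0.14  0.6   1.58 -0.    0.97  1.32]
traylook -180 250 [-0.14  0.38  1.42 -0.    1.35  1.32]
traylook 180 60 [-0.14  0.6   1.58 -0.    0.97  1.32]
traylook 180 250 [-0.14  0.38  1.42 -0.    1.35  1.32]
trayW 0 60 [-0.03  0.58  1.6  -0.    0.96 -0.14]
trayW 0 250 [-0.03  0.36  1.44 -0.    1.34 -0.14]
trayW -180 60 None
trayW -180 250 None
trayW 180 60 None
trayW 180 250 None
```

```bash
cat >> h.py <<'E'
def rect(P,m):
    m=cv2.morphologyEx(m.astype(np.uint8),cv2.MORPH_OPEN,np.ones((3,3)))
    n,l,st,_=cv2.connectedComponentsWithStats(m)
    out=[]
    for i in range(1,n):
        if st[i,4]<60: continue
        S=P[l==i]; r=cv2.minAreaRect(S[:,:2].astype(np.float32))
        out.append((np.array(r[0]),r[1],r[2],st[i,4],np.median(S[:,2])))
    return out
E
python3 - <<'E'
from h import *
import pickle
print(bot.read_state()["clock"])
bot.move_to([583,-48,250],quat(96.1)); bot.dwell(.2)
c=cam("wrist"); pickle.dump(c,open("wt.pkl","wb")); print(bot.read_state()["clock"], bot.read_state()["ee_pos"])
P=cloud(c); hsv=cv2.cvtColor(c["image"],cv2.COLOR_BGR2HSV)
w=(hsv[...,1]<60)&(hsv[...,2]>150)&(abs(P[...,2]-38)<7)
for r in rect(P,w): print(np.round(r[0],1),np.round(r[1],1),round(r[2],1),r[3],r[4].round(1))
cv2.imwrite("pics/wt.png",c["image"])
E
```

```text
0.2
2.7583 [583.02068476 -47.61626255 250.02797097]
[ 583.6 -283.6] [72.4 44.9] 37.3 2564 36.8
[ 543.4 -124.1] [20.1 14.1] 6.4 293 38.0
[538.6 -76.2] [20.7 10.6] 5.1 221 38.2
[533.6 -29.7] [20.7 22.2] 6.1 443 38.3
[ 638.5 -114.6] [21.3 15.3] 3.9 253 37.9
[632.9 -66.3] [20.1 10.3] 5.2 186 38.1
[628.1 -20. ] [20.3 21.9] 6.0 370 38.0
[769.7 -82.1] [12.9  2.5] 88.9 61 40.0
[769.5   8.3] [ 3.3 76. ] 0.9 390 38.1
```

View pics/wt.png

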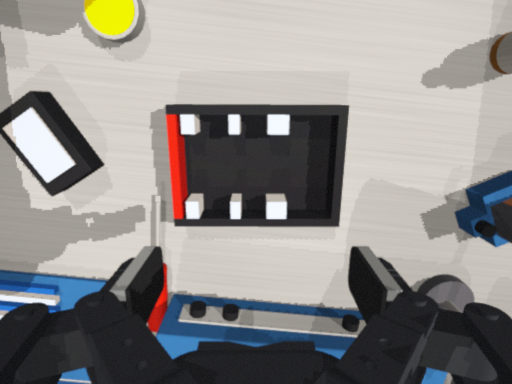

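```bash
cat >> h.py <<'E'
def look(xy,deg,z=250):
    bot.move_to([*xy,z],quat(deg)); bot.dwell(.2); c=cam("wrist"); return c,cloud(c)
def fit2(src,dst):
    s0,d0=src.mean(0),dst.mean(0); U,_,V=np.linalg.svd((src-s0).T@(dst-d0)); M=V.T@np.diag([1,np.linalg.det(V.T@U.T)])@U.T
    return M,d0-M@s0
E
python3 - <<'E'
from h import *
import pickle
dst=np.array([[543.4,-124.1],[538.6,-76.2],[533.6,-29.7],[638.5,-114.6],[632.9,-66.3],[628.1,-20.]])
src=np.array([[x,y] for x in(-47.5,47.5) for y in(-72.8,-24.3,22.2)])
M,t=fit2(src,dst); yaw=np.degrees(np.arctan2(M[1,0],M[0,0])); print("tray",t,yaw,(src@M.T+t-dst).round(1).tolist())
np.savez("tray.npz",M=M,t=t,yaw=yaw)
c,P=look((412,334),69.4)
z=P[...,2]; near=np.hypot(P[...,0]-412,P[...,1]-334)<90
for nm,m in (("fin",(abs(z-80)<6)&near),("base",(abs(z-32)<6)&near)):
    for r in rect(P,m): print(nm,np.round(r[0],1),np.round(r[1],1),round(r[2],1),r[3],r[4].round(1))
cv2.imwrite("pics/wA.png",c["image"]); pickle.dump(c,open("wA.pkl","wb"))
print(bot.read_state()["clock"])
E
```

```text
tray [583.26115571 -46.984584  ] 5.951813903115506 [[0.2, -0.2], [-0.1, 0.1], [0.1, -0.1], [-0.4, 0.1], [0.1, 0.1], [0.1, 0.0]]
fin [406.4 321.7] [ 3. 80.] 68.7 320 80.1
fin [409.  328.9] [ 3.  79.7] 69.0 328 80.2
fin [406.7 338. ] [ 3. 69.] 69.4 288 80.2
fin [417.2 350.2] [ 3.6 79.7] 68.9 339 80.1
fin [420.  341.1] [ 3.6 68.1] 68.9 263 80.2
base [402.4 310.8] [ 17.3 110.5] 68.1 1409 32.1
base [421.7 361.8] [ 17.3 110.5] 71.0 1374 32.2
4.55
```

View pics/wA.png

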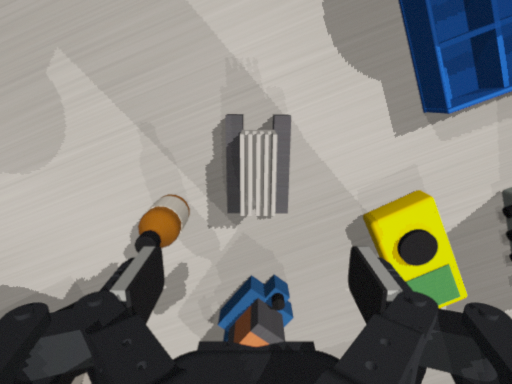

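```bash
cat >> h.py <<'E'
def st(tag):
    s=bot.read_state(); print(tag,"t",round(s["clock"],2),"p",s["ee_pos"].round(1),"F",s["ft_force"].round(1),"w",round(s["grip_width"],1))
def pick(xy,deg,z,force,opening=None):
    bot.move_to([*xy,z+70],quat(deg))
    bot.servo_line([*xy,z],speed=100); bot.move_gripper(0,grip_force=force); st("gripped")
    bot.servo_line([*xy,190],speed=150); st("lifted")
def tw(x,y):
    t=np.load("tray.npz"); return t["M"]@[x,y]+t["t"],float(t["yaw"])
def place(x,y,z,da,rel):
    p,yaw=tw(x,y); bot.move_to([*p,190],quat(yaw+da)); st("over")
    bot.servo_line([*p,z+12],speed=110); st("near")
    hit=bot.servo_line([*p,z-4],speed=25,until_force=4); st(f"hit {hit}")
    return p
E
python3 - <<'E'
from h import *
pick((411.9,336.1),69.2,58,80)
place(0,23.2,64,90,50)
E
```

```text
gripped t 6.49 p [412.  336.2  58.4] F [-2.  -2.4  6. ] w 33.5
lifted t 7.53 p [411.5 335.8 188.9] F [-0.9 -0.6 -4.1] w 33.3
over t 9.0 p [580.8 -23.  189.8] F [ 0.4 -0.2 -3.5] w 33.3
near t 10.18 p [581.3 -23.9  76.8] F [ 0.1 -0.1 -3.8] w 33.1
hit True t 10.68 p [581.1 -24.   64.4] F [-0.7  0.4  6.1] w 33.4
```

```bash
python3 - <<'E'
from h import *
import pickle
bot.move_gripper(48); p=bot.read_state()["ee_pos"]; bot.servo_line([p[0],p[1],190],speed=150); st("up")
bot.move_gripper(85)
c,P=look((602,261),31.6); pickle.dump(c,open("wB.pkl","wb"))
z=P[...,2]; near=np.hypot(P[...,0]-602,P[...,1]-261)<85
for nm,m in (("top",(abs(z-80)<6)&near),("base",(abs(z-32)<6)&near)):
    for r in rect(P,m): print(nm,np.round(r[0],1),np.round(r[1],1),round(r[2],1),r[3],r[4].round(1))
st("look")
s=cam("side"); t=cam("top")
cv2.imwrite("pics/m2.png",np.hstack([c["image"][:, :],cv2.resize(s["image"][150:260,180:290],(270,384))[:, :]]))
E
```

```text
up t 11.97 p [579.9 -23.9 189. ] F [-0.4  0.9  0.3] w 47.9
top [601.2 261.6] [39.9 60.5] 30.9 2579 80.1
base [595.9 270.1] [70.2 90.4] 30.9 1751 32.1
look t 14.08 p [602.1 260.5 250. ] F [ 0.2  0.2 -0.5] w 84.8
```

View pics/m2.png

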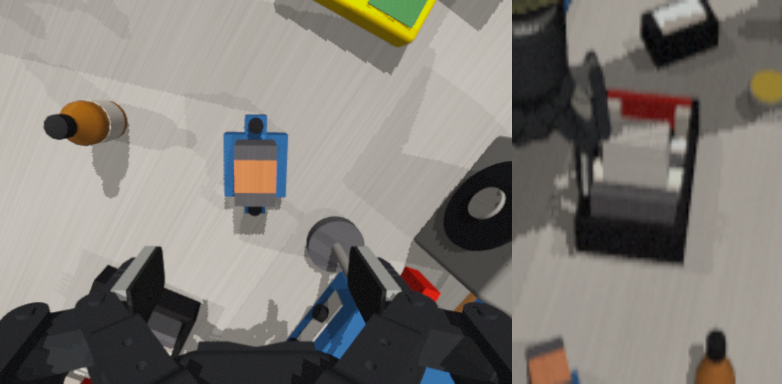

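```bash
python3 - <<'E'
from h import *
import pickle
c,P=look((583,-48),95.95); pickle.dump(c,open("wt2.pkl","wb"))
T=np.load("tray.npz"); Q=(P[...,:2]-T["t"])@T["M"]; z=P[...,2]; PQ=np.dstack([Q,z])
hsv=cv2.cvtColor(c["image"],cv2.COLOR_BGR2HSV)
ins=(abs(Q[...,0])<75)&(abs(Q[...,1])<100)
def sh(n,m):
    for r in rect(PQ,m&ins): print(n,np.round(r[0],1),np.round(r[1],1),round(r[2],1),r[3],r[4].round(1))
sh("fins",abs(z-86)<6)
sh("key",(hsv[...,2]>150)&(hsv[...,1]<60)&(abs(z-38)<5))
sh("red",(hsv[...,1]>150)&(hsv[...,2]>90)&(abs(z-38)<8))
sh("base",(hsv[...,2]<140)&(abs(z-38)<4)&(abs(Q[...,0])<55))
st("")
cv2.imwrite("pics/t2.png",c["image"])
E
```

```text
fins [0.3 7.6] [ 3.6 79.7] 89.6 325 86.2
fins [ 0.1 15.1] [ 3.7 79.8] 89.8 350 86.2
fins [ 0.2 22.7] [ 3.7 79.7] 89.9 355 86.1
fins [ 0.3 30.3] [ 3.8 79.6] 89.8 367 86.0
fins [ 0.3 37.9] [ 3.8 79.7] 89.7 383 86.0
key [-47.6 -72.7] [14.4 20.7] 89.4 294 38.0
key [-47.5 -24.2] [10.6 20.8] 88.5 226 38.1
key [-48.7  22.3] [18.2 22.2] 0.0 408 38.1
key [ 47.6 -72.6] [20.3 14.4] 0.2 232 37.9
key [ 47.7 -24.4] [10.2 20.2] 89.7 170 38.0
red [  0.2 -89.1] [116.1  10.5] 0.1 1081 37.9
base [ 0.1 -3.6] [109.8  17.7] 0.3 1660 38.1
base [ 0.  49.2] [109.7  18.5] 0.8 1043 38.2
base [ 0.  89.7] [ 10.6 109.9] 89.9 1001 38.2
 t 15.88 p [583.1 -47.6 250. ] F [0.1 0.7 0.2] w 84.9
```

View pics/t2.png

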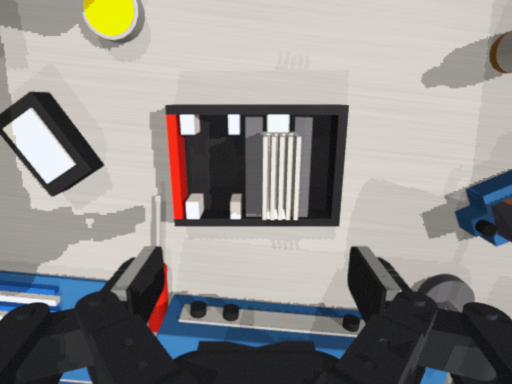

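```bash
python3 - <<'E'
from h import *
p,yaw=tw(0,22.8); q,_=tw(0,25.2)
bot.move_gripper(50)
bot.move_to([*p,140],quat(yaw+90)); bot.servo_line([*p,64.4],speed=100)
bot.move_gripper(0,grip_force=40); bot.servo_line([*q,64.6],speed=20); st("slid")
bot.move_gripper(48); bot.servo_line([*q,190],speed=150); bot.move_gripper(85); st("up")
pick((601.2,261.6),30.9,58,80)
place(0,-48.3,64,90,50)
E
```

```text
slid t 18.3 p [581.  -21.9  65.3] F [-0.5 -0.3  5.9] w 33.6
up t 20.03 p [580.6 -21.9 189.8] F [-1.1  0.  -0.3] w 84.6
gripped t 22.78 p [601.4 261.7  58.6] F [-1.3  0.3  4.6] w 39.1
lifted t 23.82 p [600.8 261.5 188.7] F [ 0.3  0.1 -3.7] w 39.2
over t 25.32 p [588.4 -94.5 189.8] F [ 0.6  0.5 -4.1] w 39.1
near t 26.51 p [588.7 -95.1  76.8] F [-0.1 -0.1 -3.7] w 39.6
hit True t 27.0 p [588.4 -95.1  64.5] F [-0.1 -1.4  4.7] w 38.8
```

```bash
cat >> h.py <<'E'
def traycheck():
    c,P=look((583,-48),95.95)
    T=np.load("tray.npz"); Q=(P[...,:2]-T["t"])@T["M"]; z=P[...,2]; PQ=np.dstack([Q,z])
    ins=(abs(Q[...,0])<60)&(abs(Q[...,1])<84)
    for n,m in (("top",abs(z-86)<6),("base",(abs(z-38)<4)&(abs(Q[...,0])<55)),("wedge",(abs(z-110)<9)|(abs(z-70)<5))):
        for r in rect(PQ,m&ins): print(n,np.round(r[0],1),np.round(r[1],1),round(r[2],1),r[3],r[4].round(1))
    return c
E
python3 - <<'E'
from h import *
bot.move_gripper(50); p=bot.read_state()["ee_pos"]; bot.servo_line([p[0],p[1],190],speed=150); bot.move_gripper(85)
c=traycheck(); cv2.imwrite("pics/t3.png",c["image"]); st("")
c,P=look((401,-354),11.0); cv2.imwrite("pics/wW.png",c["image"]); z=P[...,2]; near=np.hypot(P[...,0]-401,P[...,1]+354)<70
for nm,m in (("top",(abs(z-100)<5)&near),("shoulder",(abs(z-60)<5)&near)):
    for r in rect(P,m): print(nm,np.round(r[0],1),np.round(r[1],1),round(r[2],1),r[3],r[4].round(1))
st("")
E
```

```text
top [-12.2   9.8] [ 3.7 55.3] 89.8 253 86.1
top [ 0.3 32.6] [ 3.8 80. ] 89.9 379 86.0
top [ 0.3 40.2] [ 3.8 80.2] 89.7 387 86.1
top [-3.7 25. ] [ 3.8 71.6] 89.9 326 86.0
top [  0.7 -48.6] [40.2 60.6] 90.0 2701 86.1
top [-5.1 17.5] [43.3  3.7] 0.3 199 86.1
top [28.8 10. ] [22.7  3. ] 0.4 89 86.3
top [29.1 17.3] [ 3.6 21.3] 89.4 92 86.0
base [-46.5 -72.6] [14.4 16.6] 89.9 236 38.1
base [ -9.8 -48.8] [70.3 89.4] 90.0 1548 38.2
base [-46.5 -24. ] [10.7 16.7] 89.3 185 38.2
base [ 0.1 -0.8] [ 18.  109.6] 89.6 1681 38.2
base [-47.4  22.4] [14.5 21.9] 0.1 317 38.2
base [-0.1 53.3] [109.8  17.9] 3.1 1097 38.3
base [ 46.2 -24.2] [10.3 17.7] 89.3 158 38.2
base [ 51.7 -72.5] [ 6.3 14.2] 0.1 73 38.1
 t 29.36 p [582.8 -48.5 249.1] F [0.1 0.1 0.1] w 84.9
top [ 401.7 -352.6] [40.  24.4] 10.7 1160 99.9
shoulder [ 401.7 -352.8] [80.1 40.7] 9.3 1742 61.0
 t 30.94 p [ 401.5 -353.5  250. ] F [-0.7  0.3 -0.2] w 85.1
```

```bash
python3 - <<'E'
from h import *
p,yaw=tw(0,70)
c,P=look(p,yaw); T=np.load("tray.npz"); Q=(P[...,:2]-T["t"])@T["M"]; z=P[...,2]; PQ=np.dstack([Q,z])
ins=(abs(Q[...,0])<75)&(Q[...,1]<105)&(Q[...,1]>-100); V=cv2.cvtColor(c["image"],cv2.COLOR_BGR2HSV)
for n,m in (("top",abs(z-86)<6),("base",(abs(z-38)<5)&(abs(Q[...,0])<55)&((V[...,2]<140)|(V[...,1]>150))),("key",(abs(z-38)<5)&(V[...,2]>150)&(V[...,1]<60))):
    for r in rect(PQ,m&ins): print(n,np.round(r[0],1),np.round(r[1],1),round(r[2],1),r[3],r[4].round(1))
pick((401.7,-352.7),10.0,82,100)
E
```

```text
top [-17.5  40.8] [ 3.8 45. ] 90.0 235 85.7
top [23.2 40.7] [ 3.7 32.5] 89.4 170 85.8
top [-0.1 32.9] [ 4.8 79.8] 89.8 482 85.7
top [-11.2  25.3] [ 4.4 58.1] 89.6 335 85.8
top [29.7 25.3] [20.2  4.4] 0.9 116 85.7
top [ 0.1 17.9] [79.6  4.3] 0.2 444 85.6
top [-0.3 10.4] [79.5  4.4] 0.1 434 85.6
top [  0.2 -48.3] [40.9 60.1] 89.6 2042 86.0
base [ 0. 90.] [ 10.5 109.8] 90.0 1008 38.1
base [-0.3 51.2] [ 18.6 109.5] 89.8 1681 38.1
base [-50.8  -0.8] [18.4  7.1] 88.5 101 38.2
base [50.1 -0.8] [ 8.4 18.3] 1.6 112 37.9
base [ -0.6 -34.4] [109.9  44.7] 4.8 1104 38.1
base [-45.3 -88.5] [19.1  9.8] 0.3 133 37.8
base [ 45.5 -88.5] [17.6 10. ] 2.3 123 37.7
key [-51.4  22.4] [22.8 12.5] 88.0 202 38.0
key [51.5 23. ] [12.5 22. ] 2.5 208 38.0
key [-47.6 -23.6] [19.9 11.4] 0.1 174 37.9
key [ 47.9 -23.7] [19.  11.3] 1.1 152 38.0
key [-47.7 -72.4] [14.  19.7] 87.8 177 38.1
key [ 47.4 -72.4] [19.9 14.7] 1.0 169 38.2
gripped t 35.63 p [ 401.9 -352.9   82.5] F [-1.2  0.4  6.5] w 39.0
lifted t 36.5 p [ 401.3 -352.4  188.9] F [ 0.  -0.4 -1.4] w 39.1
```

```bash
python3 - <<'E'
from h import *
p,yaw=tw(0,72.5); q,_=tw(0,70.4)
bot.move_to([*p,190],quat(yaw)); bot.servo_line([*p,130],speed=100); st("above")
h=bot.servo_line([*p,113],speed=30,until_force=8); st(f"enter {h}")
if not h:
    h=bot.servo_line([*q,91],speed=15,until_force=18); st(f"drive {h}")
c=cam("side"); cv2.imwrite("pics/s4.png",cv2.resize(c["image"][120:270,160:320],None,fx=4,fy=4,interpolation=2))
E
```

```text
above t 38.78 p [576.1  25.  130.6] F [ 0.3 -1.2 -1.4] w 38.8
enter False t 39.5 p [575.8  25.1 113.1] F [-0.2  0.4 -1.8] w 38.8
drive False t 41.12 p [576.2  22.9  91.6] F [-0.9 -1.4  6.7] w 38.8
```

View pics/s4.png

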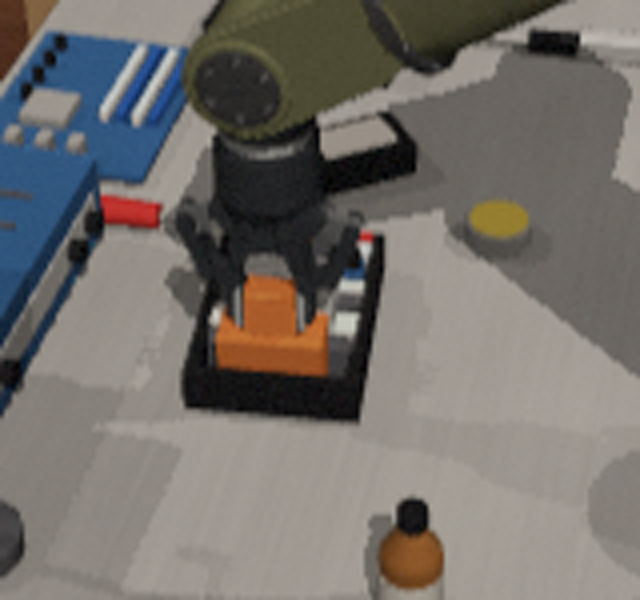

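```bash
python3 - <<'E'
from h import *
q,yaw=tw(0,70.2)
bot.move_gripper(56); st("rel"); p=bot.read_state()["ee_pos"]
bot.servo_line([p[0],p[1],150],speed=120); bot.move_gripper(0,grip_force=60)
bot.servo_line([*q,138],speed=60); st("pre")
h=bot.servo_line([*q,122],speed=12,until_force=20); st(f"press {h}"); 
bot.servo_line([*q,190],speed=150); st("up")
c=traycheck(); cv2.imwrite("pics/t5.png",c["image"])
T=np.load("tray.npz");P=cloud(c);Q=np.dstack([(P[...,:2]-T["t"])@T["M"],P[...,2]]);V=cv2.cvtColor(c["image"],cv2.COLOR_BGR2HSV)
o=(abs(V[...,0].astype(int)-10)<8)&(V[...,1]>150)&(abs(Q[...,0])<60)&(Q[...,1]>40)&(Q[...,1]<100)
for n,b in (("wtop",(100,120)),("wsh",(64,76))):
    for r in rect(Q,o&(Q[...,2]>b[0])&(Q[...,2]<b[1])): print(n,np.round(r[0],1),np.round(r[1],1),round(r[2],1),r[3],r[4].round(1))
st("end")
E
```

```text
rel t 41.48 p [575.8  23.1  90.8] F [-0.3  0.2 -0.5] w 55.8
pre t 43.04 p [575.7  22.8 137.4] F [-0.  -0.5  0.2] w 0.1
press True t 44.0 p [576.7  22.9 127.3] F [-0.5  0.   5.6] w -0.4
up t 44.58 p [575.7  22.8 189.1] F [ 0.1  0.3 -0.3] w 0.1
top [0.  5.1] [ 3.4 79.5] 89.2 321 86.2
top [-3.  12.7] [ 3.7 73.3] 89.5 314 86.2
top [-14.9  20.3] [ 3.7 49.5] 89.9 231 86.2
top [ 0.  27.9] [ 3.9 79.6] 89.9 369 86.1
top [ 0.1 35.4] [ 3.8 79.7] 89.9 376 86.1
top [  0.6 -49.6] [60.4 40.3] 0.1 2706 86.1
top [22. 20.] [21.5  3.1] 1.1 88 86.3
base [-46.1 -24.6] [10.5 17.7] 89.4 179 38.2
base [  0.1 -40.6] [109.9  86.7] 0.1 3190 38.2
base [-47.3  22.5] [21.2 15.3] 90.0 329 38.4
base [-45.7 -72.6] [16.8 14.1] 1.2 239 38.1
base [ 0.5 46.2] [109.   18.1] 0.1 1143 38.3
base [ 51.5 -72.6] [12.8  6.7] 89.5 70 38.0
wedge [ 1.4 66.9] [34.  79.9] 90.0 2760 70.9
wtop [ 1.7 58.8] [ 2.6 39.5] 88.2 150 106.6
wsh [ 7.5 54.7] [46.2 11.4] 3.5 426 69.4
end t 46.33 p [583.  -47.9 249.9] F [-0.3 -0.5  0.1] w -0.0
```

View pics/t5.png

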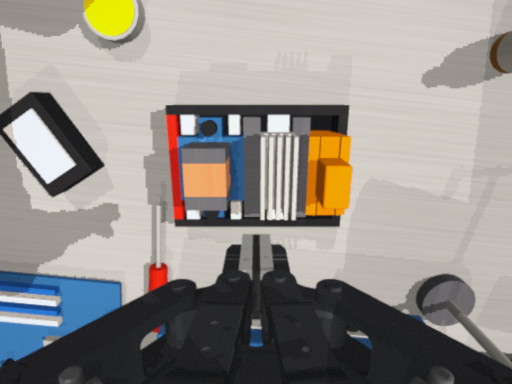

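```bash
python3 - <<'E'
from h import *
p,yaw=tw(0,70); T=np.load("tray.npz")
def m(c):
    P=cloud(c);Q=np.dstack([(P[...,:2]-T["t"])@T["M"],P[...,2]])
    i=(abs(Q[...,0])<60)&(Q[...,1]>40)&(Q[...,1]<100)
    for n,b in (("wtop",(104,118)),("wsh",(66,75))):
        for r in rect(Q,i&(Q[...,2]>b[0])&(Q[...,2]<b[1])): print(n,np.round(r[0],1),np.round(r[1],1),round(r[2],1),r[3],r[4].round(1))
m(cam("wrist")); c,_=look(p,yaw); print(); m(c); st("")
E
```

```text
wtop [ 1.6 70.3] [24.4 39.4] 90.0 1210 108.4
wsh [ 1.5 70.2] [40.8 80. ] 89.5 1663 69.5

wtop [ 1.8 70.6] [24.1 40. ] 89.7 1225 108.3
wsh [ 1.3 85.5] [ 9.2 78.7] 90.0 764 69.2
wsh [-29.7  65.2] [28.9 18.1] 88.5 498 69.8
wsh [32.3 65. ] [18.  29.1] 2.0 470 69.0
 t 48.12 p [576.   22.6 250. ] F [ 0.1 -0.2  0.3] w -0.2
```

```bash
python3 - <<'E'
from h import *
import pickle
a=pickle.load(open("top0.pkl","rb")); b=cam("top"); Pa,Pb=cloud(a),cloud(b)
for n,(u0,u1,v0,v1,z0,z1) in dict(flux=(130,155,215,240,60,130),tin=(280,308,210,236,12,40),spare=(295,340,145,195,20,50),driver=(265,282,90,160,8,40),torch=(392,415,195,280,8,40)).items():
    f=lambda P:(lambda S:S[(S[:,2]>z0)&(S[:,2]<z1)].mean(0)[:2].round(1))(P[v0:v1,u0:u1].reshape(-1,3))
    print(n,f(Pa),f(Pb))
bot.finish_job(); st("done")
E
```

```text
flux [429.7 208.6] [430.5 212. ]
tin [ 438.2 -211.8] [ 438.1 -212. ]
spare [ 582.2 -282.5] [ 582.3 -282.6]
driver [ 743.9 -157.6] [ 744.6 -157.6]
torch [ 376.  -527.6] [ 376.  -527.6]
the job is handed in; nothing more can be done
the job is handed in; nothing more can be done
```

Both modules are in their matching nests, the wedge is driven in, and the job is handed in with the arm about 250 mm up and touching nothing. It took about 48 s of the 72 s allowed.

**Modules:** A is in the nest next to the wedge and B is against the red stop. Both were lowered until contact and lie flat, with tops at 86.1 mm against 86 mm expected. After wedging, A was at tray y about +20.3 and B at -49.6, against +20.2 and -49.8 for a tight row. Before placing B, I re-gripped A and slid it about 2.4 mm toward the gap to make room.

**Wedge:** I lowered it in the grip, easing it about 2 mm toward the stop as it went in. I then let go and pressed its top with shut fingers until the force reached 20 N. It stands upright at tray y about 70.3.

**Checks that did not match exactly:**
- **Wedge depth:** the foot is about 2.4 mm above the tray floor, not the nominal 4 mm.
- **Wedge centring:** it measures about 1.6 mm off centre across the tray.
- **Flux bottle:** before and after top views put its mean point about 3.4 mm apart in y. The pixel window may have caught part of module A in the first view, but I did not confirm that. No contact was planned or noticed there.

The tin, spare brick, screwdriver and torch all measured within 1 mm of where they started.

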